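Take the inspected board carrier off the inspection stage

TASK

The board on the inspection stage is finished: push the stage's small stop fully aside, slide the carrier plate forward until it is out from under the two clips, and only then lift it off, keeping it level and not forcing it up against the clips. Set it down gently, flat inside the empty shallow tray (either way round), let go, and leave everything else on the table where it is.

Things in the scene. Friction and masses are not known exactly. Their poses are not given: they have to be found in the camera images.
- stage: Inspection stage, fixed on the table: a grey deck 240 mm (its x) x 180 mm (its y) x 15 mm thick. Origin: centre of the deck's underside, on the table; x points from its open front edge to the rear where the clips are, z up. Deck top at z = 15 mm. Two steel side rails 8 mm high above the deck, inner faces at y = +-48 mm, from x = -45 to +105 mm, guide the carrier. It stands to the left or to the right, turned up to 0.3 rad.
- clips: The two steel hold-down clips fixed to the rear of the stage; same origin and axes as stage. Each is 24 mm wide, centred at y = +-34 mm, and overhangs from x = +55 mm to its post, whose front face is at x = +105 mm. Underside of the overhang 11 mm above the deck (z = 26 mm), top at z = 32 mm: 3 mm clearance over the carrier plate.
- gate (a joint): Sliding stop on the stage in front of the carrier's corner, which it blocks: a dark bar 12 x 34 x 20 mm high with its upright knob on top. Value in m: 0 closed, grows as it slides along the stage's +y, 0.045 fully open (the end stop). It starts between 0 and 0.008, drags with about 1.5 N and stays where it is left. The carrier can pass at 0.036 or more.
- gate_knob (a point): Centre of the top of the stop's black upright knob, 16 mm in diameter and 28 mm tall (63 mm above the table at its top, 35 mm at its foot). It stands at stage x = -70 mm, y = 30 mm + the joint value. It can be pinched from above or pushed sideways.
- carrier: Carrier plate with a circuit board let into it: aluminium, 150 mm (its x) x 90 mm (its y) x 8 mm thick, 0.2 to 0.42 kg, loose. Origin: centre of its underside; z up, x towards its rear edge. It starts lying flat on the stage deck between the rails, its x along the stage's x within a degree, its rear edge 36 to 48 mm under the clips; it must slide towards the stage's -x by that much (its origin then at about stage x = -20 mm) to be free of them.
- carrier_grip (a point): Middle of the upright grip bar on the carrier, at carrier x = -37 mm, y = 0, 36 mm above its underside. The dark bar is 12 mm thick along the carrier's x, 60 mm long along its y, and stands 28 mm above the plate (8 to 36 mm above the carrier's underside).
- tray: The empty shallow grey plastic tray, fixed on the table on the other side from the stage: outside 180 mm (its x) x 120 mm (its y), 14 mm high, walls and floor 5 mm thick, so inside 170 x 110 mm and 9 mm deep. Origin: centre of its underside on the table; z up.
- marker: Bystander: black marker lying on the table between stage and tray, 135 mm long, 16 mm thick. Origin: at its middle, on its underside.
- spray_can: Bystander: white spray can standing at the right, 66 mm in diameter, 170 mm tall. Origin: centre of its base.
- spool: Bystander: metal solder spool standing on its flange in the middle at the far side, 64 mm in diameter, 48 mm tall. Origin: centre of its base.
- brush: Bystander: brush, 180 mm long, lying near the robot on the left. Origin: on its underside, near the middle.
- tweezers: Bystander: steel tweezers, 130 mm long, lying near the robot on the right. Origin: on the underside, at the middle.
- parts_tray: Bystander: black divided parts tray holding grey parts, 110 x 150 x 30 mm, at the left. Origin: centre of its underside.
Not all that is in view belongs to the job. Leave any white look-alike of the carrier alone.

How it is judged:
By the outcome, as a careful person would: the job done as asked, in the order asked, and still so for the second after the job is handed in, with the robot touching nothing.
It also fails if it takes over 51 s, if anything falls off the work surface, if the arm or the gripper's body presses on something with over 40 N, if the wrist force passes 120 N, or if a joint passes its speed limit or range.

ROBOT

A 7-joint arm with a two-finger parallel gripper is mounted at the origin on the work surface. World frame = base frame: x ahead of the robot, y to its left, z up, the work surface at z = 0. Lengths are in m, angles in rad, forces in N, time in s.
With the tool pointing down it reaches from about 0.425 to 0.925 m from the base axis. Payload 6.8 kg.
Tool frame: the origin (TCP) lies on the mounting face of the last link; the fingertips stand 173 mm ahead of it and the grasp point (between the pads) lies 155 mm ahead of it; z points along the fingers, y is the direction in which the jaws open and shut (so a half turn about z gives the same grasp; the last joint's range is limited). The gripper opens to 85 mm and grips with 20 to 120 N. Pads are 22 mm wide; open, the fingers measure 114 mm over their backs; the gripper's body (76 mm by 85 mm) begins 54 mm behind the grasp point. The pads swing forward as they close: fully open they stand 13 mm farther back than shut.
Start: joints at [1.181, 0.477, 0.022, 1.555, -0.011, 1.109, -0.083], TCP at [0.188, -0.648, 0.405] pointing down, gripper open.
Joint ranges: [-2.96, 2.96], [-0.34, 2.1], [-1.41, 1.46], [0.24, 2.44], [-1.37, 4.51], [0.17, 1.92], [-2.96, 2.96]. Speed limits (rad/s): [2.39, 2.39, 3.14, 3.14, 3.14, 3.14, 3.14].

INTERFACE

Orientations are given as a unit quaternion [w, x, y, z].
In Python, from station import sensors, read_camera, bot gives the robot as it stands. The module is installed in compiled form; this text tells all that it offers.
- The arm moves only by the tool play_rows, never from a script. Its argument "commands" is a list of rows, each a list of 4 numbers: the shift along the tool's x, y, z in m, then the turn about the tool's z in degrees. A call has 1 to 20 rows; each row shifts and turns the commanded pose from where the row before left it, along the tool's axes as they then stand; what a row does not reach is not made up. A row lasts 1/10 s, in which the tool goes at most 50 mm and 8.59 degrees, less where a joint would pass 70% of its speed; a pose out of reach is approached as far as the arm can. A call with a gripper value outside its range is refused whole. "claw" is the finger opening in m, from 0 to 0.0854, set as the call begins (left out, the last holds). The fingers move at their own pace and stop on an object; "force" is the grip in N (left out, the last holds). Time passes only in rows, so rows that do not move let the fingers close. It gives the time, the measured TCP pose, the force and the opening at its end, in the units of the state.
- sensors.get_obs(): the state, without advancing time (a new reading comes with each control period).
- read_camera(name): name is "side" or "top" or "wrist"; returns a dict with "frame" (480x640x3 uint8, blue, green, red), "depth" (480x640 float32, m along the optical axis (not along the pixel's ray), 0 where there is no reading), "fx", "fy", "cx", "cy" (pixels), "distortion" ([k1, k2, p1, p2, k3] as OpenCV has them; the pictures are not rectified), "rvec" (rotation vector, rad) and "tvec" (3), from world to camera coordinates, as OpenCV has them; the wrist camera has in their place "T_tool_cam" (4x4, takes a point from camera to tool coordinates, whose origin is the TCP and whose axes are the flange's). Camera axes: x right, y down, z forward; pixel columns grow to the right and rows downward; lengths in m; the calibration is good to about 2 mm. A picture is of the moment at which its call begins: read the wrist's pose just before it.
- bot.hand_in(): hands the job in, once; it reports no verdict.
The state is a dict: "t": time; "q": joint angles; "joint_vel": joint speeds; "joint_torque": joint torques, N m; "eef_pos": TCP position; "tool_rot": TCP orientation; "contact_force": force on the tool from outside, world axes, zero at the start; "torque": the same for the moment, N m; "gripper_width": opening from 0.0 (shut) to 1.0 (fully open).
Only numpy, scipy, OpenCV 4.12 (cv2) and the standard library are available. Lean on these libraries where they do the work, as an engineer would, in place of code of your own. Each camera call takes 0.05 s, during which the arm holds its last target.

## Working session

There is one attempt and no reset: what is moved stays moved. The work goes in short steps, Python scripts to look and compute and a tool call to move; the robot and the scene stay as the last step left them, time stands still between calls to the robot, and variables do not carry over. Pictures are saved under pics/ and viewed, and the job is handed in when it is done.

Besides the shell and the picture viewer there is one more tool, called by a JSON object that holds its "fn" and its "kwargs", one argument or row to a line. play_rows: Moves the arm, as the interface text tells. Its arguments: {"type":"object","properties":{"commands":{"type":"array"},"claw":{"type":"number"},"force":{"type":"number"}},"required":["commands"]}

```bash
mkdir -p pics; python3 - <<'E'
from station import sensors, read_camera
import cv2,numpy as np,pickle
o=sensors.get_obs();print({k:np.round(v,3).tolist() for k,v in o.items()})
for n in("top","side","wrist"):
    c=read_camera(n);pickle.dump(c,open(f"{n}0.pkl","wb"));cv2.imwrite(f"pics/{n}0.png",c["frame"])
    print(n,{k:np.round(v,4).tolist() for k,v in c.items() if k not in("frame","depth")})
E
```

```text
{'t': 0.0, 'q': [1.181, 0.478, 0.022, 1.556, -0.012, 1.109, -0.083], 'joint_vel': [-0.0, -0.001, 0.001, -0.002, 0.001, 0.0, -0.001], 'joint_torque': [-0.0, -59.645, 1.608, -28.12, 0.012, 0.009, 0.0], 'eef_pos': [0.188, -0.648, 0.404], 'tool_rot': [-0.001, 0.99, 0.14, -0.0], 'contact_force': [0.446, -0.705, -0.276], 'torque': [-0.006, 0.035, -0.03], 'gripper_width': 0.998}
top {'fx': 471.4276, 'fy': 471.4276, 'cx': 321.7569, 'cy': 239.3594, 'distortion': [0.0279, 0.0, 0.0, 0.0, 0.0], 'rvec': [2.1488, -2.1325, 0.1879], 'tvec': [0.0019, 0.465, 1.1744]}
side {'fx': 586.9808, 'fy': 586.9808, 'cx': 322.9623, 'cy': 237.9532, 'distortion': [-0.1791, 0.0, 0.0, 0.0, 0.0], 'rvec': [0.7541, -2.4124, 1.3325], 'tvec': [0.3988, 0.1916, 1.2085]}
wrist {'fx': 387.0019, 'fy': 387.0019, 'cx': 322.5298, 'cy': 242.5543, 'distortion': [0.0231, 0.0, 0.0, 0.0, 0.0], 'T_tool_cam': [[-0.0001, -0.949, -0.3152, 0.0811], [1.0, -0.0, -0.0002, 0.0002], [0.0002, -0.3152, 0.949, 0.0308], [0.0, 0.0, 0.0, 1.0]]}
```

View pics/top0.png

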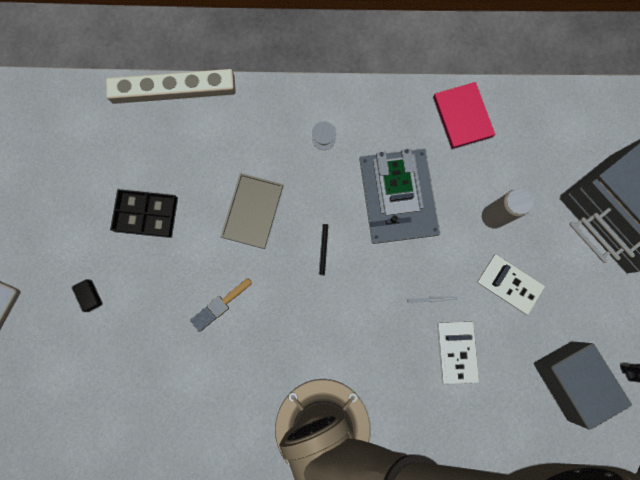

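View pics/side0.png

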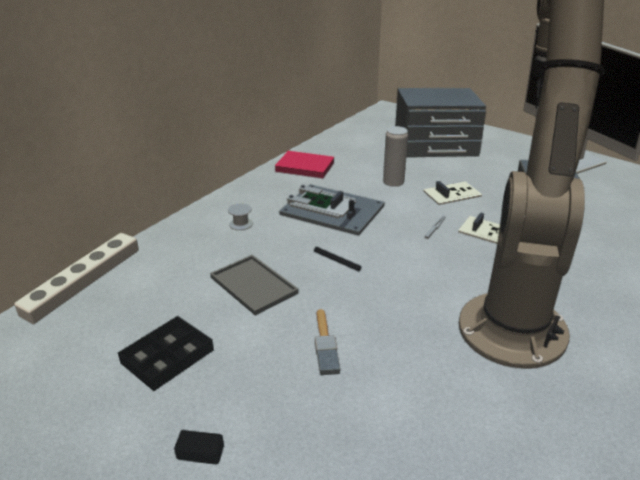

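The top view shows the stage at about (400,196) with the carrier's green board at (398,177) and the knob at (393,219). The empty tray is at (253,211), and the white look-alikes are at (511,284) and (459,352). Next I'll measure these.

```bash
cat > h.py <<'E'
import cv2,numpy as np,pickle
from scipy.spatial.transform import Rotation as R
def ray(c,uv,T=None):
    """world origin & dirs for pixels; T=(R,p) of tool for wrist"""
    K=np.array([[c["fx"],0,c["cx"]],[0,c["fy"],c["cy"]],[0,0,1]])
    n=cv2.undistortPoints(np.array(uv,float).reshape(-1,1,2),K,np.array(c["distortion"])).reshape(-1,2)
    d=np.c_[n,np.ones(len(n))]
    if "rvec" in c:
        Rm=cv2.Rodrigues(np.array(c["rvec"],float))[0]; return -Rm.T@np.array(c["tvec"]).ravel(), d@Rm
    X=np.array(c["T_tool_cam"]); Rt,p=T
    return Rt@X[:3,3]+p, d@(Rt@X[:3,:3]).T
def plane(c,uv,z,T=None):
    o,d=ray(c,uv,T); return o+d*((z-o[2])/d[:,2])[:,None]
def tool(o):
    q=np.array(o["tool_rot"]); return R.from_quat(q[[1,2,3,0]]).as_matrix(),np.array(o["eef_pos"])
E
python3 - <<'E'
from h import *
c=pickle.load(open("top0.pkl","rb"));f=c["frame"]
a=cv2.resize(f[135:250,345:455],None,fx=5,fy=5,interpolation=cv2.INTER_CUBIC)
b=cv2.resize(f[165:257,210:295],None,fx=5,fy=5,interpolation=cv2.INTER_CUBIC)
cv2.imwrite("pics/stage0.png",a);cv2.imwrite("pics/tray0.png",b)
E
```

```text
(no output)
```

View pics/stage0.png

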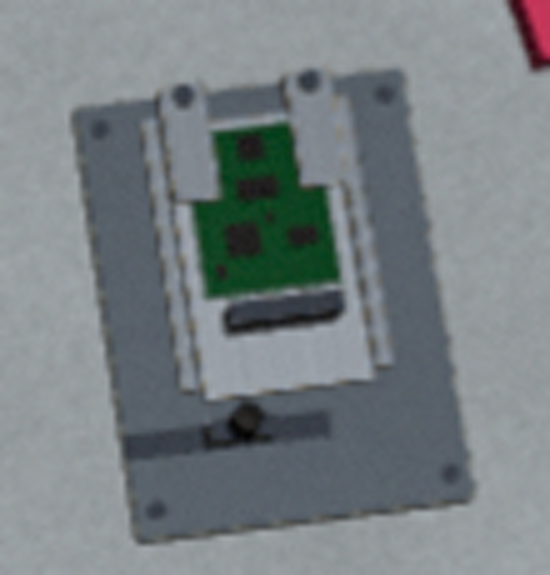

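View pics/tray0.png

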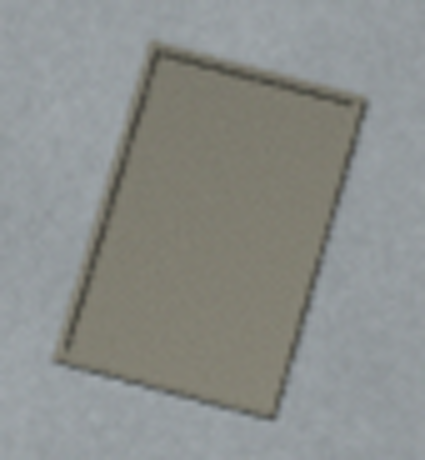

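```bash
python3 - <<'E'
from h import *
c=pickle.load(open("top0.pkl","rb"))
def px(l,o): return (np.array(l)+.5)/5-.5+np.array(o)
def fit(model,P):
    m=model-model.mean(0);q=P-P.mean(0)
    th=np.arctan2((m[:,0]*q[:,1]-m[:,1]*q[:,0]).sum(),(m*q).sum())
    Rm=np.array([[np.cos(th),-np.sin(th)],[np.sin(th),np.cos(th)]]);t=P.mean(0)-Rm@model.mean(0)
    return th,t,Rm,P-(model@Rm.T+t)
f=c["frame"].astype(float)
# subpixel stage corners via mask for deck + tray
P=plane(c,px([(75,110),(402,72),(472,498),(138,542)],(345,135)),.015)[:,:2]
th,t,Rm,r=fit(np.array([(.12,.09),(.12,-.09),(-.12,-.09),(-.12,.09)]),P)
print("stage",th,t,np.round(r*1e3,1).tolist())
P=plane(c,px([(152,42),(367,100),(273,418),(57,360)],(210,165)),.014)[:,:2]
m=np.array([(.09,.06),(.09,-.06),(-.09,-.06),(-.09,.06)])
a,b,_,r=fit(m,P);print("tray",a,b,np.round(r*1e3,1).tolist())
k=plane(c,px([(246,417)],(345,135)),.063)[:,:2];print("knob",k,(k-t)@Rm)
g=plane(c,px([(226,306),(340,292),(344,304),(228,318)],(345,135)),.051)[:,:2];print("grip",g.mean(0),((g-t)@Rm))
e=plane(c,px([(207,398),(372,378)],(345,135)),.023)[:,:2];print("front",(e-t)@Rm)
m=plane(c,[(326,225),(322,274)],.01);print("marker",m)
s=plane(c,[(519,202)],.17);print("can",s)
# depth check
D=c["depth"]
K=None
E
```

```text
stage 0.13238564031121397 [ 0.59022367 -0.19960058] [[-1.1, -0.9], [-1.8, 0.2], [2.0, 1.6], [0.8, -0.8]]
tray -0.2545881077228465 [0.54545229 0.18985452] [[-0.5, 0.1], [-1.1, 0.6], [1.0, 0.9], [0.5, -1.6]]
knob [[ 0.51740125 -0.17697267]] [[-0.06919834  0.03204241]]
grip [ 0.57933084 -0.19996012] [[-0.00763977  0.03122491]
 [-0.00754142 -0.028492  ]
 [-0.0141176  -0.02955084]
 [-0.01408112  0.03114374]]
front [[-0.04895663  0.04316669]
 [-0.04902633 -0.04473811]]
marker [[ 0.5082278  -0.00580608  0.01      ]
 [ 0.37829074  0.00392485  0.01      ]]
can [[ 0.53481923 -0.45002231  0.17      ]]
```

The fits agree to within about 2 mm. The stage is at (0.590,-0.200) with yaw 0.132, the gate is at about 2 mm, and the carrier sits about 46 mm under the clips. I'll move above the knob with the jaws along stage x.

{"fn": "play_rows", "kwargs": {
  "commands": [
    [0.028, -0.0226, 0, 0],
    [0.028, -0.0226, 0, 0],
    [0.028, -0.0226, 0, 0],
    [0.028, -0.0226, 0, 0],
    [0.028, -0.0226, 0, 0],
    [0.028, -0.0226, 0, 0],
    [0.028, -0.0226, 0, 0],
    [0.028, -0.0226, 0, 0],
    [0.028, -0.0226, 0, 0],
    [0.028, -0.0226, 0, 0],
    [0.028, -0.0226, 0, 0],
    [0.028, -0.0226, 0, 0],
    [0.028, -0.0226, 0, 0],
    [0.028, -0.0226, 0, 0],
    [0.028, -0.0226, 0, 0],
    [0.028, -0.0226, 0, 0]
  ],
  "claw": 0.045,
  "force": 25
}}

```text
t: 1.75
eef_pos: [0.518, -0.1752, 0.4046]
tool_rot: [0.0, 0.99, 0.14, -0.0]
contact_force: [0.2, -0.1, -1.2]
gripper_width: 0.525
```

{"fn": "play_rows", "kwargs": {
  "commands": [
    [0, 0, 0, -8.1],
    [0, 0, 0, -8.1],
    [0, 0, 0, -8.1],
    [0, 0, 0, -8.1],
    [0, 0, 0, -8.1],
    [0, 0, 0, -8.1],
    [0, 0, 0, -8.1],
    [0, 0, 0, -8.1],
    [0, 0, 0, -8.1],
    [0, 0, 0, -8.1],
    [0, 0, 0, 0],
    [0, 0, 0, 0]
  ]
}}

```text
t: 2.95
eef_pos: [0.5174, -0.1766, 0.4045]
tool_rot: [-0.0, 0.663, 0.748, -0.0]
contact_force: [0.0, -0.1, 0.9]
gripper_width: 0.526
```

```bash
python3 - <<'E'
from station import sensors, read_camera
from h import *
o=sensors.get_obs();print({k:np.round(v,4).tolist() for k,v in o.items()})
c=read_camera("wrist");c["T"]=tool(o);pickle.dump(c,open("w1.pkl","wb"));cv2.imwrite("pics/w1.png",c["frame"])
Rt=c["T"][0];print(Rt.round(4),np.arctan2(Rt[1,0],Rt[0,0]))
E
```

```text
{'t': 2.95, 'q': [0.613, 0.3072, -0.4833, 1.8381, 0.1639, 1.036, 0.1857], 'joint_vel': [-0.0064, -0.0024, 0.0052, -0.0013, 0.0006, -0.0005, 0.0023], 'joint_torque': [0.1444, -45.0544, -3.6318, -26.6852, 0.0208, 0.0047, 0.1643], 'eef_pos': [0.5174, -0.1766, 0.4045], 'tool_rot': [-0.0002, 0.6632, 0.7484, -0.0], 'contact_force': [0.0469, -0.1081, 0.9359], 'torque': [-0.0359, 0.0104, -0.0785], 'gripper_width': 0.5258}
[[-1.203e-01  9.927e-01 -3.000e-04]
 [ 9.927e-01  1.203e-01  2.000e-04]
 [ 2.000e-04 -3.000e-04 -1.000e+00]] 1.6914298264110375
```

View pics/w1.png

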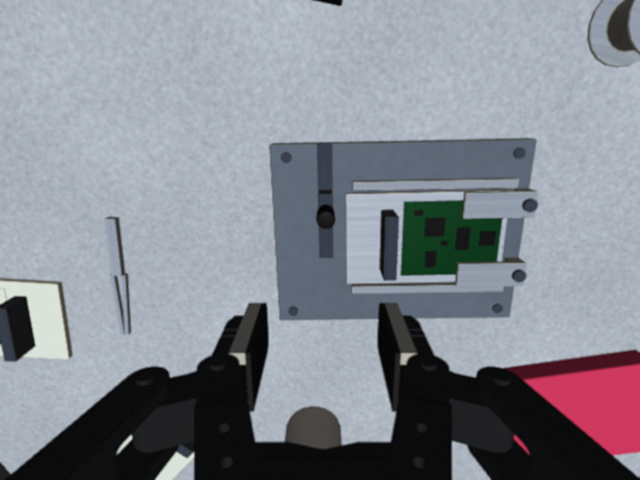

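The wrist view shows the deck corners at about (271,143), (535,139), (510,318) and (279,320). The knob is at (325,216) and the grip bar at (390,244). Next I'll refine the poses from this view.

```bash
python3 - <<'E'
from h import *
c=pickle.load(open("w1.pkl","rb"));T=c["T"];f=c["frame"]
cv2.imwrite("pics/w1z.png",cv2.resize(f[130:330,260:545],None,fx=2.8,fy=2.8,interpolation=cv2.INTER_CUBIC))
P=plane(c,[(278.5,320),(510,318),(535,139),(271,143.5)],.015,T)[:,:2]  # (-x,-y),(+x,-y),(+x,+y),(-x,+y)
M=np.array([(-.12,-.09),(.12,-.09),(.12,.09),(-.12,.09)])
m=M-M.mean(0);q=P-P.mean(0);th=np.arctan2((m[:,0]*q[:,1]-m[:,1]*q[:,0]).sum(),(m*q).sum())
Rm=np.array([[np.cos(th),-np.sin(th)],[np.sin(th),np.cos(th)]]);t=P.mean(0)
print(th,t,((q-m@Rm.T)*1e3).round(1).tolist())
S=lambda uv,z:((plane(c,uv,z,T)[:,:2]-t)@Rm).round(4).tolist()
print("knob",S([(325,216.5)],.063),plane(c,[(325,216.5)],.063,T))
print("front",S([(347,193),(347.5,284)],.023))
print("bar top",S([(382,210),(396,210),(396,279),(382,279)],.051))
E
```

```text
0.13449916946751475 [ 0.59348017 -0.19999505] [[-0.1, 0.6], [0.4, 0.1], [-2.4, -0.6], [2.2, -0.1]]
knob [[-0.0703, 0.0338]] [[ 0.51930548 -0.17591445  0.063     ]]
front [[-0.0498, 0.0453], [-0.0487, -0.0457]]
bar top [[-0.0215, 0.0357], [-0.0096, 0.0356], [-0.0066, -0.0286], [-0.0193, -0.0284]]
```

View pics/w1z.png

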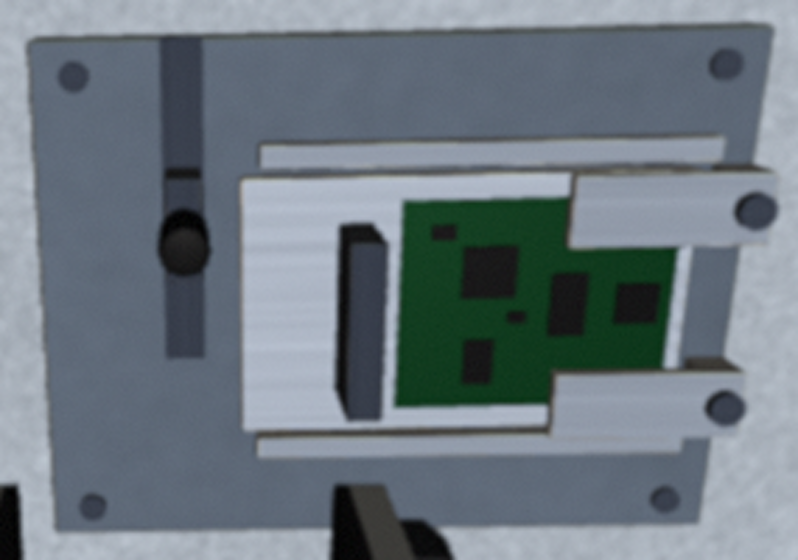

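{"fn": "play_rows", "kwargs": {
  "commands": [
    [0, 0, 0.027, 0],
    [0, 0, 0.027, 0],
    [0, 0, 0.027, 0],
    [0, 0, 0.027, 0],
    [0, 0, 0.027, 0],
    [0, 0, 0.027, 0],
    [0, 0, 0.02, 0],
    [0, 0, 0.01, 0],
    [0, 0, 0.001, -0.7],
    [0, 0, 0, 0]
  ]
}}

```text
t: 4.0
eef_pos: [0.5179, -0.1765, 0.2122]
tool_rot: [0.0, 0.657, 0.754, 0.0]
contact_force: [-0.4, -0.5, 0.4]
gripper_width: 0.53
```

{"fn": "play_rows", "kwargs": {
  "commands": [
    [0, 0, 0, 0],
    [0, 0, 0, 0],
    [0, 0, 0, 0],
    [0, 0, 0, 0],
    [0, 0, 0, 0],
    [0, 0, 0, 0]
  ],
  "claw": 0.0,
  "force": 30
}}

```text
t: 4.6
eef_pos: [0.5189, -0.1765, 0.213]
tool_rot: [0.002, 0.657, 0.754, 0.001]
contact_force: [5.1, 0.1, 6.2]
gripper_width: 0.174
```

{"fn": "play_rows", "kwargs": {
  "commands": [
    [0.003, 0.001, 0, 0],
    [0.005, 0, 0, 0],
    [0.005, 0, 0, 0],
    [0.005, 0, 0, 0],
    [0.005, 0, 0, 0],
    [0.005, 0, 0, 0],
    [0.005, 0, 0, 0],
    [0.004, 0, 0, 0],
    [0.003, 0, 0, 0],
    [0, 0, 0, 0]
  ]
}}

```text
t: 5.6
eef_pos: [0.5137, -0.1366, 0.2129]
tool_rot: [0.001, 0.657, 0.754, 0.0]
contact_force: [1.5, 1.2, 10.1]
gripper_width: 0.174
```

{"fn": "play_rows", "kwargs": {
  "commands": [
    [0.0015, 0, 0, 0],
    [0.0015, 0, 0, 0],
    [0, 0, 0, 0]
  ]
}}

```text
t: 5.9
eef_pos: [0.5134, -0.1341, 0.2129]
tool_rot: [0.001, 0.657, 0.754, 0.0]
contact_force: [2.0, 0.3, 9.6]
gripper_width: 0.171
```

{"fn": "play_rows", "kwargs": {
  "commands": [
    [0.0015, 0, 0, 0],
    [0.001, 0, 0, 0],
    [0, 0, 0, 0]
  ]
}}

```text
t: 6.2
eef_pos: [0.5131, -0.1325, 0.2129]
tool_rot: [0.002, 0.658, 0.753, 0.0]
contact_force: [2.6, -2.9, 8.0]
gripper_width: 0.173
```

```bash
python3 - <<'E'
from station import sensors, read_camera
from h import *
o=sensors.get_obs();print({k:np.round(v,4).tolist() for k,v in o.items() if k in("eef_pos","contact_force","t")})
c=read_camera("wrist");cv2.imwrite("pics/w2.png",c["frame"])
E
```

```text
{'t': 6.2, 'eef_pos': [0.5131, -0.1325, 0.2129], 'contact_force': [2.5998, -2.9413, 8.0492]}
```

View pics/w2.png

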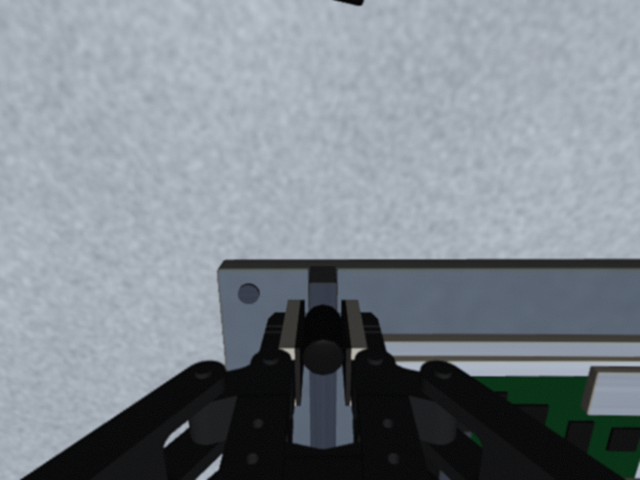

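The picture shows the knob held between the pads at (323,345), with the gate at the end of its slot. The sideways force is rising, so I'll nudge once more to confirm the end stop.

{"fn": "play_rows", "kwargs": {
  "commands": [
    [0.0015, 0, 0, 0],
    [0.001, 0, 0, 0],
    [0, 0, 0, 0]
  ]
}}

```text
t: 6.55
eef_pos: [0.513, -0.1319, 0.2129]
tool_rot: [0.003, 0.658, 0.753, -0.001]
contact_force: [3.4, -8.8, 5.8]
gripper_width: 0.174
```

{"fn": "play_rows", "kwargs": {
  "commands": [
    [-0.001, 0, 0, 0],
    [0, 0, 0, 0],
    [0, 0, 0, 0],
    [0, 0, 0, 0],
    [0, 0, 0, 0]
  ],
  "claw": 0.045
}}

```text
t: 7.05
eef_pos: [0.5118, -0.1295, 0.2115]
tool_rot: [-0.0, 0.657, 0.754, -0.0]
contact_force: [0.3, -0.8, 0.3]
gripper_width: 0.527
```

{"fn": "play_rows", "kwargs": {
  "commands": [
    [0, 0, -0.02, 0],
    [0, 0, -0.03, 0],
    [0, 0, -0.03, 0],
    [-0.02, 0, -0.03, 0],
    [-0.03, 0, -0.03, 0],
    [-0.03, 0, 0, 0],
    [0, 0, 0, 0],
    [0, 0, 0, 0]
  ]
}}

```text
t: 7.85
eef_pos: [0.5226, -0.2094, 0.3513]
tool_rot: [-0.0, 0.658, 0.753, -0.0]
contact_force: [-0.0, 0.8, 0.2]
gripper_width: 0.53
```

```bash
python3 - <<'E'
from station import sensors, read_camera
from h import *
o=sensors.get_obs();print({k:np.round(v,4).tolist() for k,v in o.items()if k in("eef_pos","contact_force","t","tool_rot")})
c=read_camera("wrist");c["T"]=tool(o);pickle.dump(c,open("w3.pkl","wb"));cv2.imwrite("pics/w3.png",c["frame"])
E
```

```text
{'t': 7.85, 'eef_pos': [0.5226, -0.2094, 0.3513], 'tool_rot': [-0.0005, 0.6576, 0.7533, -0.0001], 'contact_force': [-0.0021, 0.8355, 0.1943]}
```

View pics/w3.png

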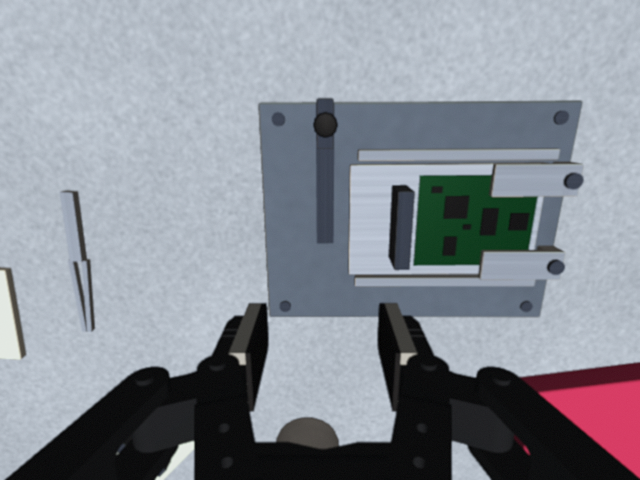

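The gate is fully open, with the knob at (325,124). Next I'll locate the bar, at about (402,228).

```bash
python3 - <<'E'
from h import *
c=pickle.load(open("w3.pkl","rb"));T=c["T"];f=c["frame"]
cv2.imwrite("pics/w3z.png",cv2.resize(f[95:325,340:440],None,fx=2.6*2,fy=2.6,interpolation=cv2.INTER_CUBIC))
P=plane(c,[(265.5,317),(541,316),(581,101),(259,103)],.015,T)[:,:2]
M=np.array([(-.12,-.09),(.12,-.09),(.12,.09),(-.12,.09)])
m=M-M.mean(0);q=P-P.mean(0);th=np.arctan2((m[:,0]*q[:,1]-m[:,1]*q[:,0]).sum(),(m*q).sum())
Rm=np.array([[np.cos(th),-np.sin(th)],[np.sin(th),np.cos(th)]]);t=P.mean(0)
print(th,t,((q-m@Rm.T)*1e3).round(1).tolist())
b=plane(c,[(397,191),(413,191),(410,269),(394,269)],.051,T)[:,:2]
print("bar",b.mean(0),((b-t)@Rm).round(4).tolist())
k=plane(c,[(325,124)],.063,T)[:,:2];print("knob",(k-t)@Rm)
Rt,p=T
print("move tool",(Rt.T[:2,:2]@(b.mean(0)-p[:2])), "yaw",np.arctan2(Rt[1,0],Rt[0,0])-np.pi/2)
E
```

```text
0.13728236925072385 [ 0.59281596 -0.20006679] [[-1.8, 0.2], [0.8, 1.7], [-1.2, -1.2], [2.2, -0.7]]
bar [ 0.5806373  -0.20133049] [[-0.0186, 0.0299], [-0.0074, 0.0299], [-0.0054, -0.0291], [-0.0174, -0.0291]]
knob [[-0.06924901  0.07522506]]
move tool [0.00012782 0.05859282] yaw 0.13547052288922523
```

View pics/w3z.png

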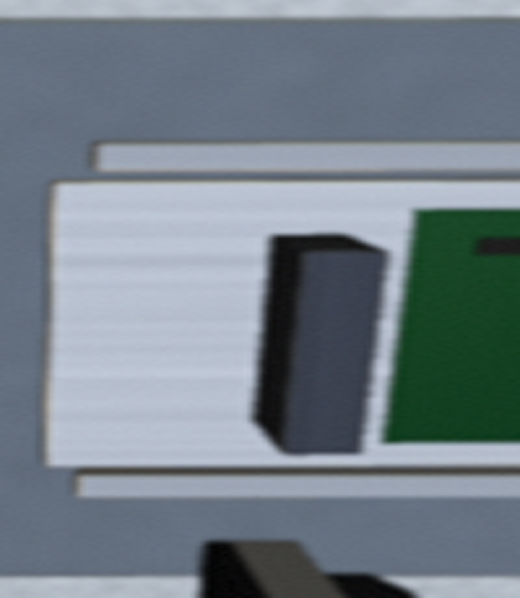

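{"fn": "play_rows", "kwargs": {
  "commands": [
    [0, 0.02, 0, 0],
    [0, 0.02, 0.01, 0],
    [0, 0.018, 0.02, 0],
    [0, 0, 0.03, 0],
    [0, 0, 0.03, 0],
    [0, 0, 0.025, 0],
    [0, 0, 0.02, 0],
    [0, 0, 0.01, 0],
    [0, 0, 0.005, 0],
    [0, 0, 0, 0]
  ]
}}

```text
t: 8.9
eef_pos: [0.5805, -0.2004, 0.2015]
tool_rot: [-0.0, 0.657, 0.754, 0.0]
contact_force: [-0.6, -0.4, 0.0]
gripper_width: 0.526
```

{"fn": "play_rows", "kwargs": {
  "commands": [
    [0, 0, 0, 0],
    [0, 0, 0, 0],
    [0, 0, 0, 0],
    [0, 0, 0, 0],
    [0, 0, 0, 0],
    [0, 0, 0, 0]
  ],
  "claw": 0.0,
  "force": 40
}}

```text
t: 9.5
eef_pos: [0.5809, -0.2012, 0.2029]
tool_rot: [0.001, 0.657, 0.754, 0.0]
contact_force: [-1.4, -0.3, 6.4]
gripper_width: 0.132
```

```bash
python3 - <<'E'
from station import sensors, read_camera
from h import *
o=sensors.get_obs();print({k:np.round(v,4).tolist() for k,v in o.items()if k!="joint_vel"})
c=read_camera("wrist");cv2.imwrite("pics/w4.png",c["frame"])
E
```

```text
{'t': 9.5, 'q': [0.5116, 0.6559, -0.378, 1.8233, 0.3463, 0.7259, 0.0802], 'joint_torque': [-0.0516, -56.848, -4.8077, -18.6271, 0.0691, -0.3863, -0.016], 'eef_pos': [0.5809, -0.2012, 0.2029], 'tool_rot': [0.0008, 0.6572, 0.7538, 0.0003], 'contact_force': [-1.3503, -0.302, 6.3576], 'torque': [0.0812, 0.3216, 0.0276], 'gripper_width': 0.1316}
```

View pics/w4.png

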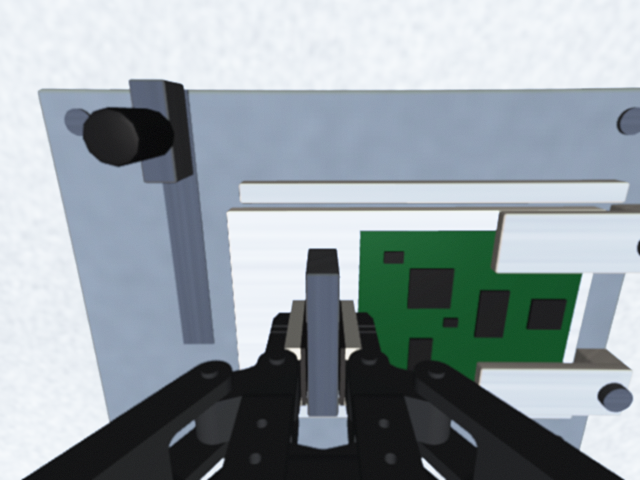

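The bar is held squarely, with opening at 11 mm and the carrier pressed lightly down. Next I'll slide it forward.

{"fn": "play_rows", "kwargs": {
  "commands": [
    [0, -0.002, 0, 0],
    [0, -0.004, 0, 0],
    [0, -0.004, 0, 0],
    [0, -0.004, 0, 0],
    [0, -0.004, 0, 0],
    [0, -0.004, 0, 0],
    [0, 0, 0, 0]
  ]
}}

```text
t: 10.25
eef_pos: [0.5593, -0.2041, 0.2028]
tool_rot: [0.001, 0.657, 0.754, 0.001]
contact_force: [3.1, 0.9, 7.7]
gripper_width: 0.136
```

{"fn": "play_rows", "kwargs": {
  "commands": [
    [0, -0.004, 0, 0],
    [0, -0.005, 0, 0],
    [0, -0.005, 0, 0],
    [0, -0.005, 0, 0],
    [0, -0.005, 0, 0],
    [0, -0.005, 0, 0],
    [0, -0.004, 0, 0],
    [0, -0.001, 0, 0],
    [0, 0, 0, 0]
  ]
}}

```text
t: 11.15
eef_pos: [0.5259, -0.2088, 0.2028]
tool_rot: [0.002, 0.657, 0.754, 0.001]
contact_force: [4.3, 0.9, 6.6]
gripper_width: 0.13
```

```bash
python3 - <<'E'
from station import sensors, read_camera
from h import *
o=sensors.get_obs();print({k:np.round(v,4).tolist() for k,v in o.items()if k in("eef_pos","contact_force","t","tool_rot")})
for n in("wrist","top"):
  c=read_camera(n)
  if n=="wrist": cv2.imwrite("pics/w5.png",c["frame"])
  else: cv2.imwrite("pics/t5.png",cv2.resize(c["frame"][135:250,345:455],None,fx=5,fy=5,interpolation=cv2.INTER_CUBIC))
E
```

```text
{'t': 11.15, 'eef_pos': [0.5259, -0.2088, 0.2028], 'tool_rot': [0.0016, 0.657, 0.7539, 0.001], 'contact_force': [4.2549, 0.9011, 6.622]}
```

View pics/w5.png

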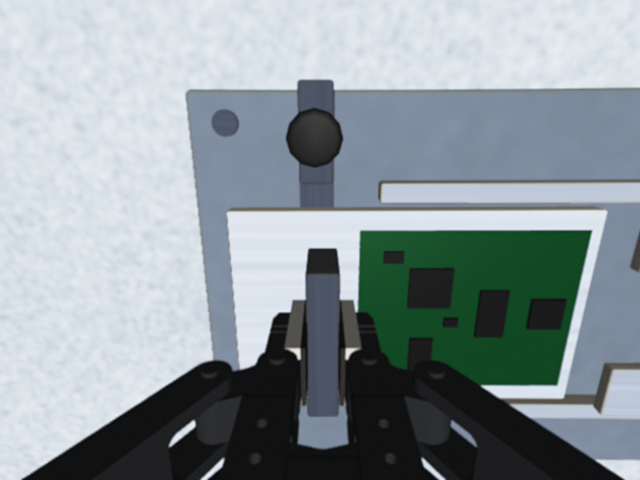

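View pics/t5.png

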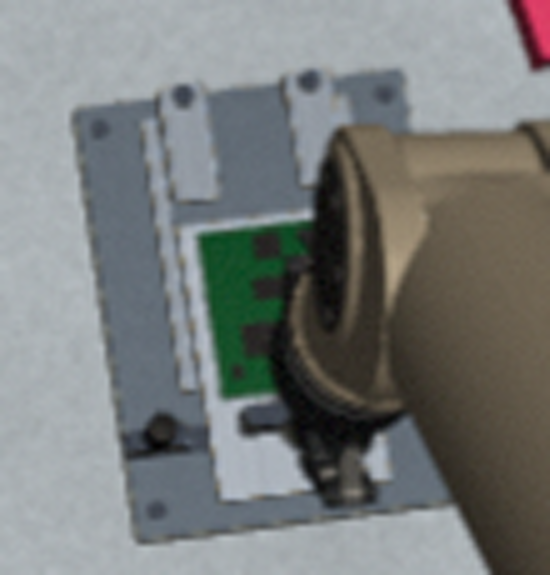

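The plate's rear edge is clear of both clips by about 9 mm in both views, and the gate remains open. I'll slide it a little further, firm up the grip and lift straight up.

{"fn": "play_rows", "kwargs": {
  "commands": [
    [0, -0.003, 0, 0],
    [0, -0.002, 0, 0],
    [0, 0, 0, 0],
    [0, 0, -0.001, 0],
    [0, 0, -0.002, 0],
    [0, 0, -0.003, 0],
    [0, 0, -0.005, 0],
    [0, 0, -0.01, 0],
    [0, 0, 0, 0]
  ],
  "force": 90
}}

```text
t: 12.15
eef_pos: [0.5205, -0.2096, 0.2241]
tool_rot: [0.001, 0.657, 0.754, 0.0]
contact_force: [0.9, 0.2, -2.4]
gripper_width: 0.117
```

```bash
python3 - <<'E'
from station import sensors, read_camera
from h import *
o=sensors.get_obs();print({k:np.round(v,4).tolist() for k,v in o.items()if k in("eef_pos","contact_force","t","tool_rot","torque","gripper_width")})
for n in("wrist","side"):
  c=read_camera(n)
  if n=="wrist": cv2.imwrite("pics/w6.png",c["frame"])
  else: cv2.imwrite("pics/s6.png",cv2.resize(c["frame"][140:260,250:420],None,fx=4.5,fy=4.5,interpolation=cv2.INTER_CUBIC))
E
```

```text
{'t': 12.15, 'eef_pos': [0.5205, -0.2096, 0.2241], 'tool_rot': [0.0009, 0.6572, 0.7538, 0.0004], 'contact_force': [0.9155, 0.2468, -2.3896], 'torque': [-0.0286, 0.0198, -0.048], 'gripper_width': 0.1166}
```

View pics/w6.png

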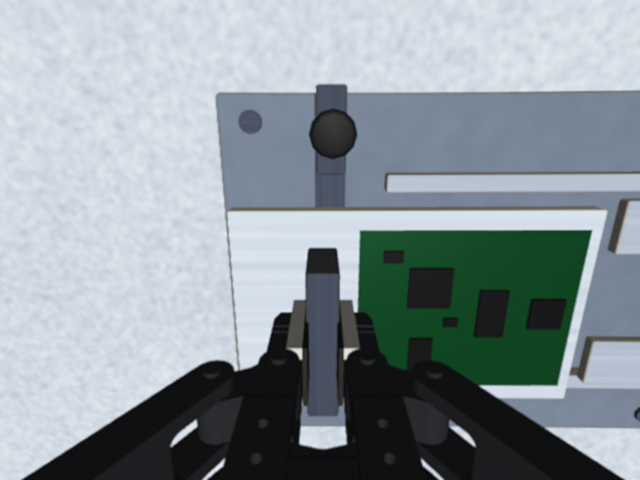

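View pics/s6.png

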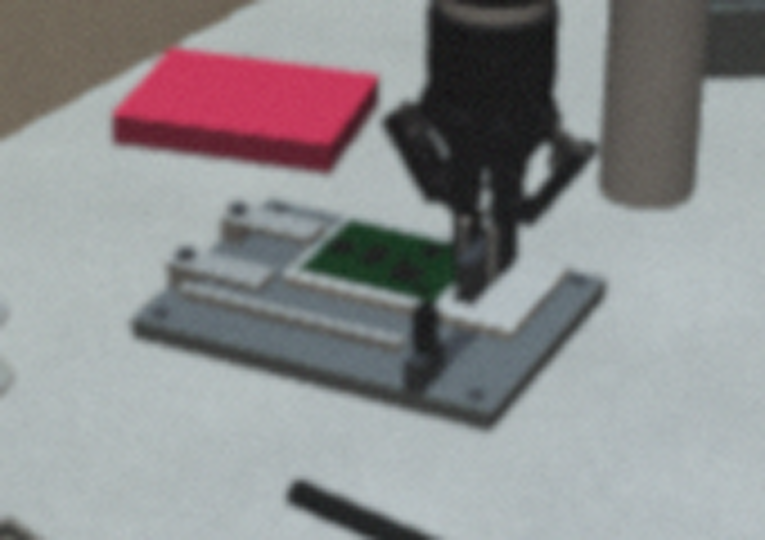

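The plate came up level: its corners in the wrist view haven't moved, and it clears the clips. Next I'll compute its offset in the hand and the placement.

```bash
python3 - <<'E'
from h import *
import copy
c=pickle.load(open("w3.pkl","rb"))
I=(np.eye(3),np.zeros(3))
o,d=ray(c,[(228,209.5),(606,209.5),(565.5,399)],I)
P=(o+d*((.180-o[2])/d[:,2])[:,None])[:,:2]
print("plate corners (front,+y),(rear,+y),(rear,-y) in tool",P.round(4).tolist())
ctr=(P[0]+P[2])/2; print("ctr",ctr, "len",np.linalg.norm(P[1]-P[0]),np.linalg.norm(P[2]-P[1]))
e=P[1]-P[0]; print("carrier x dir rel tool y deg",np.degrees(np.arctan2(-e[0],e[1])))
# side view check of tray
s=pickle.load(open("side0.pkl","rb"))
cv2.imwrite("pics/sidetray.png",cv2.resize(s["frame"][245:325,200:305],None,fx=7,fy=7,interpolation=cv2.INTER_CUBIC))
E
```

```text
plate corners (front,+y),(rear,+y),(rear,-y) in tool [[0.045, -0.0372], [0.0449, 0.1108], [-0.045, 0.1125]]
ctr [2.15199965e-05 3.76230489e-02] len 0.147965303218384 0.08985663976950166
carrier x dir rel tool y deg 0.06044596858002003
```

View pics/sidetray.png

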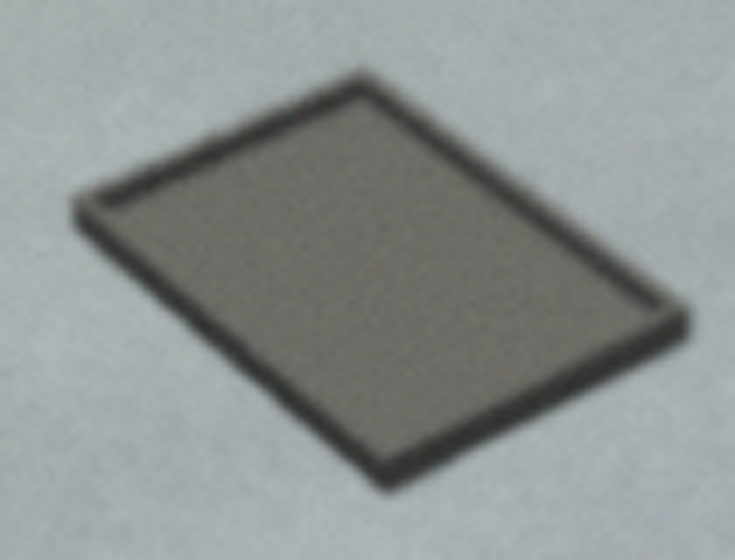

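```bash
python3 - <<'E'
from h import *
s=pickle.load(open("side0.pkl","rb"))
P=plane(s,(np.array([(74,205),(362,68),(690,315),(385,476)])+.5)/7-.5+[200,245],.014)[:,:2]
print(P.round(4).tolist(),P.mean(0))
d=(P[1]-P[2]);d2=P[0]-P[3];print(np.arctan2(d[1],d[0]),np.arctan2(d2[1],d2[0]),np.linalg.norm(d),np.linalg.norm(d2))
th=-.2546
for ctr in (P.mean(0),np.array([.5455,.1899])):
    x=np.array([np.cos(th),np.sin(th)]); tcp=ctr-.0372*x; print("tcp target",tcp)
    ty=.1355;tx=np.array([-np.sin(ty),np.cos(ty)]);tyv=np.array([np.cos(ty),np.sin(ty)])
    dd=tcp-np.array([.5205,-.2096]);print("tool move",dd@tx,dd@tyv)
E
```

```text
[[0.6435, 0.2293], [0.6182, 0.112], [0.4412, 0.1597], [0.4687, 0.277]] [0.54292475 0.19447381]
-0.2633227909157039 -0.26638293913085287 0.18326326673863566 0.1812042473590384
tcp target [0.50692392 0.20384293]
tool move 0.4114872152788432 0.0423986072091276
tcp target [0.50949917 0.19926913]
tool move 0.40660745393242975 0.044332400309965665
```

{"fn": "play_rows", "kwargs": {
  "commands": [
    [0, 0, -0.015, 0],
    [0, 0, -0.02, 0],
    [0, 0, -0.02, 0],
    [0, 0, -0.015, 0],
    [0, 0, -0.01, 0],
    [0, 0, 0, 0]
  ]
}}

```text
t: 12.85
eef_pos: [0.5204, -0.2096, 0.3043]
tool_rot: [0.001, 0.657, 0.754, 0.0]
contact_force: [-0.2, -0.6, -2.4]
gripper_width: 0.116
```

{"fn": "play_rows", "kwargs": {
  "commands": [
    [0.009, 0.001, 0, 0],
    [0.02, 0.002, 0, 0],
    [0.03, 0.003, 0, 0],
    [0.035, 0.004, 0, 0],
    [0.035, 0.004, 0, 0],
    [0.035, 0.004, 0, 0],
    [0.035, 0.004, 0, 0],
    [0.035, 0.004, 0, 0],
    [0.035, 0.004, 0, 0],
    [0.035, 0.004, 0, 0],
    [0.035, 0.004, 0, 0],
    [0.03, 0.003, 0, 0],
    [0.02, 0.0015, 0, 0],
    [0.01, 0.001, 0, 0],
    [0.01, 0, 0, 0],
    [0, 0, 0, 0]
  ]
}}

```text
t: 14.45
eef_pos: [0.5068, 0.2025, 0.3023]
tool_rot: [-0.0, 0.657, 0.754, -0.0]
contact_force: [-0.6, -0.3, -2.2]
gripper_width: 0.114
```

{"fn": "play_rows", "kwargs": {
  "commands": [
    [0, 0, 0, 2.6],
    [0, 0, 0, 4],
    [0, 0, 0, 4],
    [0, 0, 0, 4],
    [0, 0, 0, 4],
    [0, 0, 0, 3],
    [0, 0, 0, 1],
    [0, 0, 0, 0],
    [0, 0, 0, 0]
  ]
}}

```text
t: 15.35
eef_pos: [0.5074, 0.2011, 0.3026]
tool_rot: [0.0, 0.792, 0.611, -0.0]
contact_force: [-1.0, -0.2, -3.0]
gripper_width: 0.119
```

```bash
python3 - <<'E'
from station import sensors, read_camera
from h import *
o=sensors.get_obs();print({k:np.round(v,4).tolist() for k,v in o.items()if k in("eef_pos","contact_force","t","tool_rot","torque","gripper_width","q")})
Rt=tool(o)[0];print(np.arctan2(Rt[1,0],Rt[0,0])-np.pi/2)
for n in("wrist","top"):
  c=read_camera(n)
  if n=="wrist": c["T"]=tool(o);pickle.dump(c,open("w7.pkl","wb"));cv2.imwrite("pics/w7.png",c["frame"])
  else: cv2.imwrite("pics/t7.png",cv2.resize(c["frame"][120:280,180:380],None,fx=4,fy=3.7,interpolation=cv2.INTER_CUBIC))
E
```

```text
{'t': 15.35, 'q': [-0.1227, 0.4298, -0.461, 1.9343, 0.2532, 0.8341, -0.9763], 'eef_pos': [0.5074, 0.2011, 0.3026], 'tool_rot': [0.0001, 0.792, 0.6106, -0.0001], 'contact_force': [-1.0205, -0.2094, -3.0484], 'torque': [0.0588, 0.0887, 0.0255], 'gripper_width': 0.1187}
-0.2572737795968747
```

View pics/w7.png

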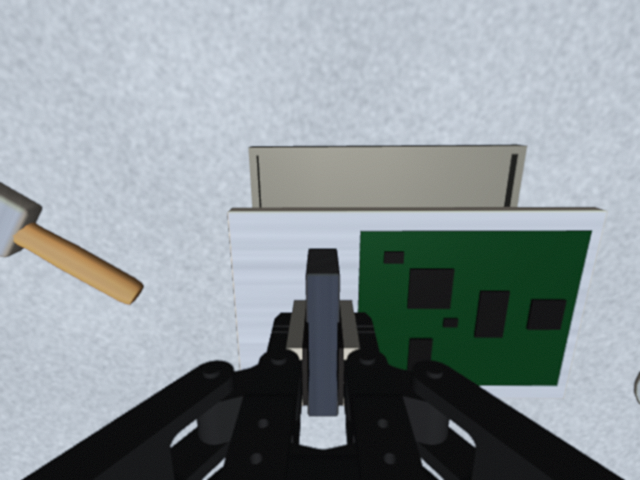

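View pics/t7.png

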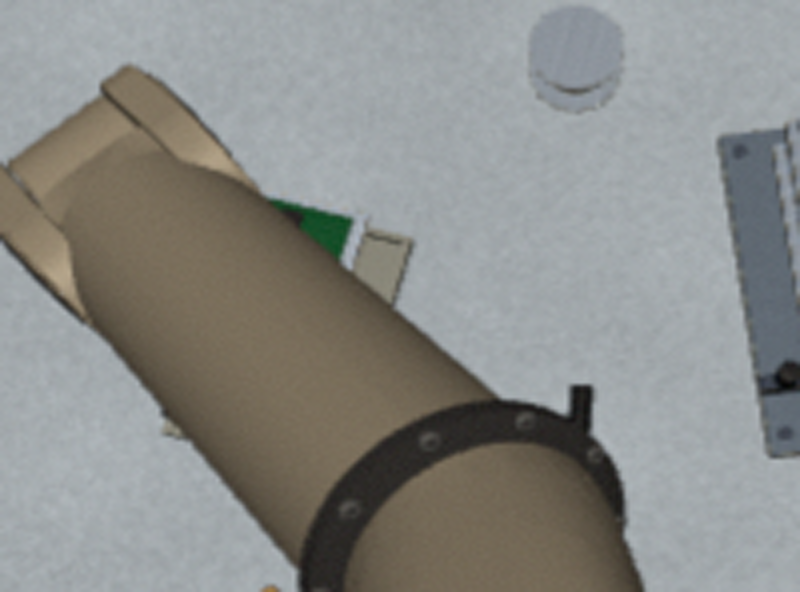

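The wrist view shows the tray's far long edge running from (249,147) to (525,146), parallel to the plate. I'll use it to check alignment.

```bash
python3 - <<'E'
from h import *
c=pickle.load(open("w7.pkl","rb"));T=c["T"]
P=plane(c,[(249,147.5),(525,146)],.014,T)[:,:2]
L=(P-T[1][:2])@T[0][:2,:2];print(L.round(4),np.linalg.norm(P[1]-P[0]))
print("err to move tool x", L[:,0].mean()-.060, "tool y",L[:,1].mean()-.0373,"ang deg",np.degrees(np.arctan2(-(L[1,0]-L[0,0]),L[1,1]-L[0,1])))
E
```

```text
[[ 0.0601 -0.0475]
 [ 0.0607  0.1304]] 0.17794928476961377
err to move tool x 0.0003584678143390835 tool y 0.00416799617607836 ang deg -0.19351810969306357
```

Alignment is within 0.2° and about 4 mm along the tray's length. I'll correct that and lower.

{"fn": "play_rows", "kwargs": {
  "commands": [
    [0, 0.002, 0.01, 0],
    [0, 0.0015, 0.02, 0],
    [0, 0, 0.02, 0],
    [0, 0, 0.02, 0],
    [0, 0, 0.015, 0],
    [0, 0, 0.01, 0],
    [0, 0, 0.004, 0],
    [0, 0, 0, 0],
    [0, 0, 0, 0]
  ]
}}

```text
t: 16.35
eef_pos: [0.511, 0.201, 0.2043]
tool_rot: [0.0, 0.792, 0.61, 0.001]
contact_force: [-0.4, 0.3, -2.4]
gripper_width: 0.116
```

```bash
python3 - <<'E'
from station import sensors, read_camera
from h import *
o=sensors.get_obs();print({k:np.round(v,4).tolist() for k,v in o.items()if k in("eef_pos","contact_force","t","tool_rot","torque","gripper_width")})
c=read_camera("side");cv2.imwrite("pics/s8.png",cv2.resize(c["frame"][205:325,190:320],None,fx=5,fy=5,interpolation=cv2.INTER_CUBIC))
c=read_camera("wrist");cv2.imwrite("pics/w8.png",c["frame"])
E
```

```text
{'t': 16.35, 'eef_pos': [0.511, 0.201, 0.2043], 'tool_rot': [0.0001, 0.792, 0.6105, 0.0006], 'contact_force': [-0.4482, 0.3331, -2.3772], 'torque': [0.009, 0.0712, -0.011], 'gripper_width': 0.1164}
```

View pics/s8.png

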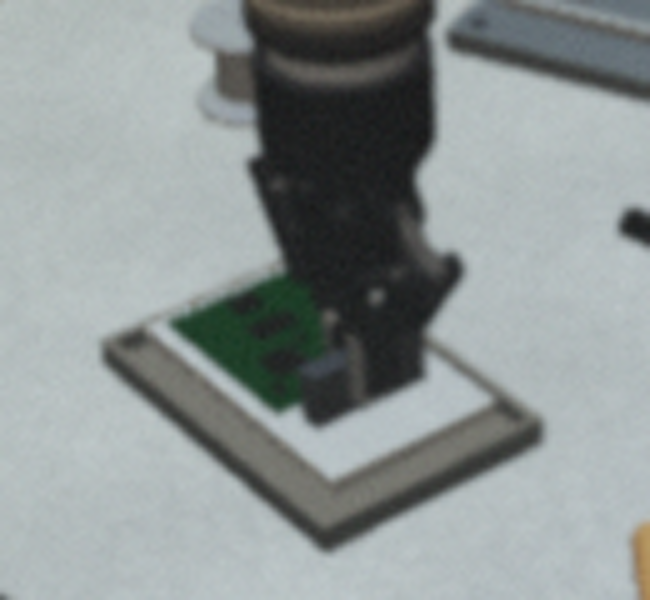

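View pics/w8.png

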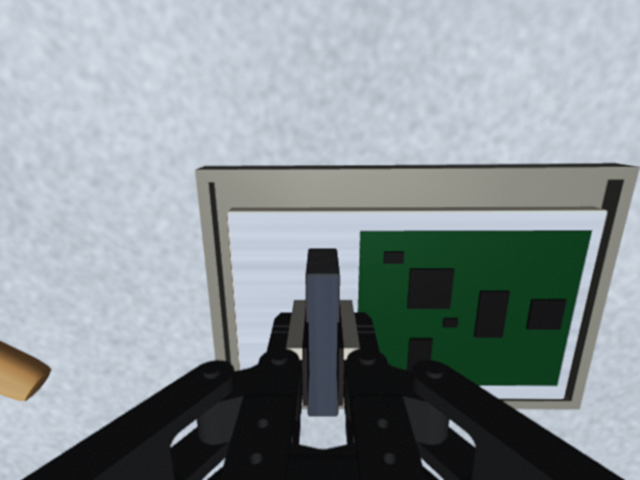

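The plate is centred inside the tray walls in the wrist view, and the side view agrees. I'll set it down slowly.

{"fn": "play_rows", "kwargs": {
  "commands": [
    [0, 0, 0.002, 0],
    [0, 0, 0.002, 0],
    [0, 0, 0.002, 0],
    [0, 0, 0.001, 0],
    [0, 0, 0.001, 0],
    [0, 0, 0.001, 0],
    [0, 0, 0, 0]
  ]
}}

```text
t: 17.15
eef_pos: [0.5106, 0.2008, 0.1945]
tool_rot: [-0.0, 0.792, 0.61, -0.0]
contact_force: [-0.7, 0.1, -3.8]
gripper_width: 0.119
```

{"fn": "play_rows", "kwargs": {
  "commands": [
    [0, 0, 0.0005, 0],
    [0, 0, 0.0005, 0],
    [0, 0, 0.0005, 0],
    [0, 0, 0, 0]
  ]
}}

```text
t: 17.55
eef_pos: [0.5107, 0.2008, 0.1932]
tool_rot: [0.0, 0.792, 0.61, 0.0]
contact_force: [-0.5, -0.6, -3.3]
gripper_width: 0.115
```

{"fn": "play_rows", "kwargs": {
  "commands": [
    [0, 0, 0.0005, 0],
    [0, 0, 0.0005, 0],
    [0, 0, 0, 0]
  ]
}}

```text
t: 17.85
eef_pos: [0.5107, 0.2009, 0.193]
tool_rot: [0.0, 0.792, 0.61, 0.0]
contact_force: [-2.6, -1.0, 6.7]
gripper_width: 0.115
```

Contact came at 6.7 N, gently. Releasing and rising.

{"fn": "play_rows", "kwargs": {
  "commands": [
    [0, 0, 0, 0],
    [0, 0, 0, 0],
    [0, 0, 0, 0],
    [0, 0, 0, 0],
    [0, 0, 0, 0]
  ],
  "claw": 0.045
}}

```text
t: 18.35
eef_pos: [0.5107, 0.2008, 0.1921]
tool_rot: [-0.0, 0.792, 0.61, 0.0]
contact_force: [0.2, -1.6, -0.7]
gripper_width: 0.525
```

{"fn": "play_rows", "kwargs": {
  "commands": [
    [0, 0, -0.005, 0],
    [0, 0, -0.01, 0],
    [0, 0, -0.02, 0],
    [0, 0, -0.03, 0],
    [0, 0, -0.03, 0],
    [0, 0, -0.03, 0],
    [0, 0, -0.03, 0],
    [-0.03, 0, -0.02, 0],
    [-0.03, 0, 0, 0],
    [-0.02, 0, 0, 0],
    [0, 0, 0, 0],
    [0, 0, 0, 0]
  ]
}}

```text
t: 19.55
eef_pos: [0.4902, 0.1235, 0.368]
tool_rot: [0.0, 0.792, 0.61, 0.001]
contact_force: [0.6, 1.3, 0.0]
gripper_width: 0.531
```

```bash
python3 - <<'E'
from station import sensors, read_camera
from h import *
o=sensors.get_obs();print({k:np.round(v,4).tolist() for k,v in o.items()if k in("eef_pos","contact_force","t","tool_rot","gripper_width")})
c=read_camera("wrist");T=tool(o);cv2.imwrite("pics/w9.png",c["frame"]);c["T"]=T;pickle.dump(c,open("w9.pkl","wb"))
c=read_camera("side");cv2.imwrite("pics/s9.png",c["frame"])
E
```

```text
{'t': 19.55, 'eef_pos': [0.4902, 0.1235, 0.368], 'tool_rot': [0.0002, 0.7922, 0.6102, 0.0006], 'contact_force': [0.6301, 1.3285, 0.0447], 'gripper_width': 0.5306}
```

View pics/w9.png

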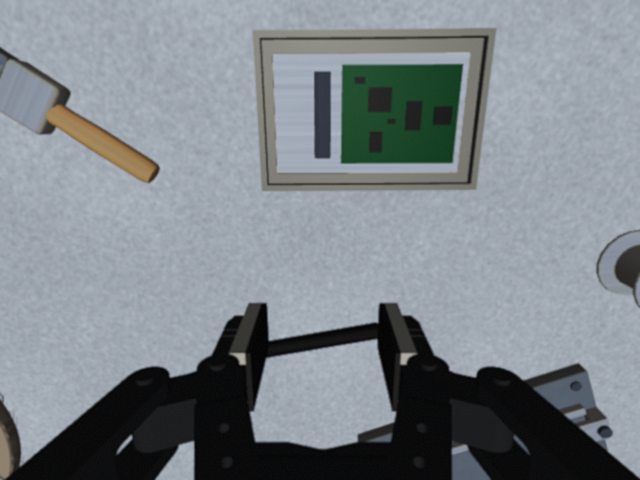

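View pics/s9.png

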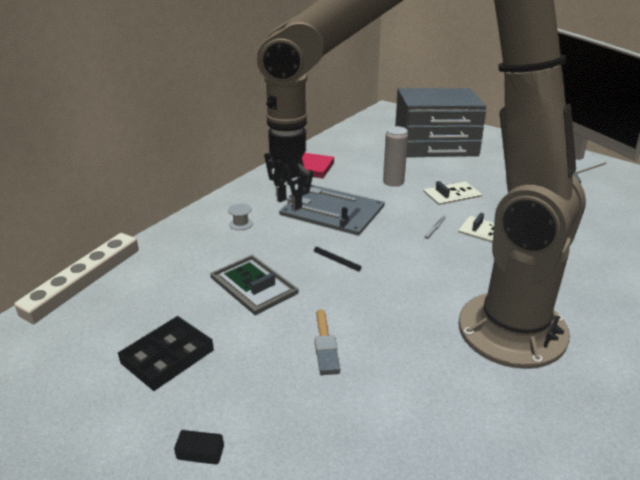

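The wrist view shows the carrier flat at about (368,112), with clear floor on all four sides inside the tray walls. The side view shows the other items where they were, the gate still open and the gripper clear of everything.

```bash
python3 - <<'E'
from station import sensors, bot
print(sensors.get_obs()["contact_force"]); print(bot.hand_in()); print(sensors.get_obs()["t"])
E
```

```text
[-0.33212767 -1.45170675 -0.13087434]
the job is handed in; nothing more can be done
None
the job is handed in; nothing more can be done
```

The carrier plate is lying flat and centred in the empty tray, and I handed the job in at about 20 s. The hand-in gave no verdict.

- **Stop:** I pinched the knob and slid it about 45 mm, until the sideways force rose to 9 N at the end stop. It was still open in the last side view.
- **Slide:** I gripped the bar and slid the carrier about 61 mm forward on the deck. At about 56 mm the wrist and top views already showed it clear of both clips, by an estimated 9 mm.
- **Lift and placing:** I lifted straight up, and the plate stayed level in the wrist view. It touched down in the tray at about 7 N, then I let go and moved clear.
- **Last checks:** The wrist view shows a gap on all four sides inside the tray walls. By eye, the side view shows the other items unmoved and the gripper touching nothing. I did not measure the other items' final positions.
- **Disagreements:** The top, side and wrist views differed by up to about 5 mm on where the stage and tray were. A wrist view before lowering showed the plate about 4 mm off along the tray's length, so I shifted it 3.5 mm.

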